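# Raise a ratchet stand three clicks and cradle a channel on it

## Robot

A 6-joint arm with a two-finger parallel gripper is mounted at the origin on a cart in front of the work surface, level with it; the furniture and walls round the work are solid. World frame = base frame: x ahead of the robot, y to its left, z up, the work surface at z = 0. Lengths are in m, angles in rad, forces in N, time in s.
With the tool pointing down it reaches from about 0.25 to 0.775 m from the base axis. Payload 4 kg.
Tool frame: the origin (TCP) lies between the finger pads; the fingertips stand 19 mm ahead of it and the grasp point (between the pads) is the TCP (robot.tip_reach is the y of the fingertips in the tool frame, in m); y points along the fingers, x is the direction in which the jaws open and shut, and the axes are right-handed (so a half turn about y gives the same grasp; the last joint's range is limited). The gripper opens to 94 mm and grips with 3 to 60 N. Pads are 16 mm wide; open, the fingers measure 119 mm over their backs; the gripper's body (75 mm by 177 mm) begins 78 mm behind the grasp point.
Start: joints at [-1.251, 0.087, 1.371, -0, 1.684, -0.103], TCP at [0.226, -0.502, 0.225] pointing down, gripper open.
Joint ranges: [-3.1, 3.1], [-0.76, 2.03], [0.27, 2.55], [-1.08, 4.22], [0.17, 2.65], [-2.57, 2.57]. Speed limits (rad/s): [2.79, 2.79, 3.14, 3.14, 3.14, 3.14].

## Interface

Orientations are given as [roll, pitch, yaw] about the fixed x, y, z axes, in that order (R = Rz(yaw) Ry(pitch) Rx(roll)).
In Python, from bench import robot, imaging, order gives the robot as it stands.
- The arm moves only by the tool send_rows, never from a script. Its argument "moves" is text: rows parted by semicolons, each of 5 numbers parted by spaces: the gripper's target within -1 to 1 (shut at 1, half-way at 0, fully open at -1), then the shift along the tool's x, y, z in m, then the turn about the tool's y in degrees. In form: fingers tx ty tz roll; .... A call has exactly 10 rows; each row shifts and turns the commanded pose from where the row before left it, along the tool's axes as they then stand; what a row does not reach is not made up. A row lasts 1/12 s, in which the tool goes at most 41.7 mm and 7.16 degrees, less where a joint would pass 70% of its speed; a pose out of reach is approached as far as the arm can. A call with a gripper value outside its range is refused whole. The fingers move at their own pace and stop on an object; the grip force is fixed at half the most. Time passes only in rows, so rows that do not move let the fingers close, or fill a call up. It gives the time, the measured TCP pose, the force and the opening at its end, in the units of the state.
- robot.get_obs(): the state, without advancing time (a new reading comes with each control period).
- imaging.snapshot(name): name is "scene" or "top" or "wrist"; returns a dict with "image" (384x512x3 uint8, red, green, blue), "mtx" (3x3 intrinsics, pixels), "R" (3x3) and "t" (3): a world point X has camera coordinates R X + t. Camera axes: x right, y down, z forward; pixel columns grow to the right and rows downward; lengths in m; the calibration is good to about 2 mm. A picture is of the moment at which its call begins. There is no depth.
- order.close_job(): hands the job in, once; it reports no verdict.
Trained networks look in a picture, given as the dict that the camera call returned (one of the last four; its "shot" number tells which), for a name from the list of things; names that differ only in an ending like _2 or _b are one class to them, and where a whole thing is asked for, a point or a joint stands for the part that bears it (a point fixed in the world has none). Each returns a list of dicts, best first, with "conf" (0 to 1); they miss things now and then, are a little off and sometimes report something else, mostly with a low value. They report only what shows in the picture. A call takes as long as a camera call.
- imaging.recognise(picture, target): "centre" ([column, row] in pixels, amid what is visible of it).
- imaging.landmark_of(picture, target): "centre" ([column, row] in pixels: a listed point, or the origin of a listed thing).
The state is a dict: "time": time; "joint_positions": joint angles; "qvel": joint speeds; "joint_torque": joint torques, N m; "tool_pos": TCP position; "ee_rot": TCP orientation; "wrist_force": force on the tool from outside, world axes, zero at the start; "wrist_torque": the same for the moment, N m; "width": finger opening in m.
Only numpy, scipy, OpenCV 4.12 (cv2) and the standard library are available. Lean on these libraries where they do the work, as an engineer would, in place of code of your own. Each camera call takes 0.05 s, during which the arm holds its last target.

## Task

The short channel has to lie three notches higher for riveting. Raise the column of the ratchet stand by its lift post, slowly, exactly three clicks of the pawl from where it stands now, let it down gently until it rests on the pawl, and let go. Then lay the short channel, open side up, down gently between the lips of the stand's cradle with its middle over the column, let go of it, and leave the other things on the bench alone.

Things in the scene. Friction and masses are not known exactly. Their poses are not given: they have to be found in the camera images.
- stand: Grey ratchet stand bolted down (cannot move): 130 x 130 mm base, square guide housing up to 112 mm high, in which a steel column slides straight up and down. Origin: centre of the base's underside; z up; the pawl is on its -x side, roughly facing the robot. At the start the column rests on the pawl in one of its lower notches; which one differs.
- pawl_pivot (a point): Pivot of the spring pawl on the housing's front. The pawl clicks in under the column's teeth: up is free, down is blocked and cannot be undone. Notches are unevenly filed, 10 to 21 mm apart, so height does not tell the count. As a tooth pushes the pawl aside the pull climbs 3 to 6 N, stays up about 6 mm, then falls back; within 3.5 mm of that fall the pawl clicks in.
- column: The sliding column with the cradle on top (5 to 11 N to lift between clicks; it cannot turn). Origin: centre of the cradle's floor, on the column's axis; axes as the stand's; 165 to 180 mm over the bench at the start. After a click it sinks at most 4 mm before it rests on the pawl. A hard stop ends the travel a few mm or more above the next notch.
- cradle (a point): Centre of the cradle's floor (same point as the column's origin). The cradle is a steel plate 110 mm long (along the stand's x) and 63 mm wide, with two lips along its long sides, 8 mm high over its floor and 55 mm apart inside, open at both ends.
- lift_post (a point): Centre of the top of the lift post: an upright round dark post, 16 mm diameter and 34 mm high over the level of the cradle floor, with a 21 mm head on its top 6 mm and a 3 mm collar at its foot, on an outrigger on the column's -y side, 80 mm from the column's axis. Grip it from above with the fingers closing along the stand's x: there is nothing to either side.
- channel_short: The shorter, loose galvanised U channel (the one by itself, beside the stand): 220 mm long (its y axis), 48 mm wide over the flanges (x), 30 mm high, sheet 2 mm, open side up, 0.2 to 0.45 kg. Origin: middle of its underside. Grip it across the flanges.
- brush: Bystander: a bench hand brush, 26 x 220 x 41 mm. Origin: underside centre.
- sand_block: Bystander: a wooden sanding block, 56 x 91 x 29 mm. Origin: underside centre.
- tape_measure: Bystander: a tape measure, 34 x 76 x 62 mm. Origin: underside centre.

How it is judged:
On the way, in this order (a step that is already met when the one before it is completed fails the run):
1. the column rests on the pawl exactly three notches above where it stood, and is let go (((z of column in the frame of stand between 0.21 and 0.218 m and distance of column from where it was at the start of the episode between 0.045 and 0.053 m) or (z of column in the frame of stand between 0.229 and 0.237 m and distance of column from where it was at the start of the episode between 0.053 and 0.061 m)) and linear speed of column below 0.01 m/s and contact force between the fingers and column below 0.3 N), for 0.2 s.
2. the short channel lies between the lips of the cradle (x of channel_short in the frame of column between -0.025 and 0.025 m and y of channel_short in the frame of column between -0.006 and 0.006 m and z of channel_short in the frame of column between -0.004 and 0.004 m and angle between the y axis of channel_short and the x axis of column, either way round below 0.12 rad and angle between the z axis of channel_short and the z axis of column, either way round below 0.08 rad), for 0.2 s.
At the end, for the whole second after the job is handed in: The column rests on the pawl exactly three notches above its start (within 4 mm), and the short channel lies on the cradle floor between the lips (within 4 mm in height, 6 mm across, 25 mm of centre along it, tilted under 0.08 rad and skewed under 0.12 rad), open side up, both at rest and let go (all of step 2 and ((z of column in the frame of stand between 0.21 and 0.218 m and distance of column from where it was at the start of the episode between 0.045 and 0.053 m) or (z of column in the frame of stand between 0.229 and 0.237 m and distance of column from where it was at the start of the episode between 0.053 and 0.061 m)) and linear speed of each of column, channel_short below 0.01 m/s); the robot touches nothing.
It fails at once if the column is jerked or dropped (faster than 0.3 m/s) (linear speed of column above 0.3 m/s).
It fails at once if the channel is dropped or pressed hard onto the stand (over 35 N) (contact force between channel_short and stand above 35 N).
It fails at once if the brush, sanding block or tape measure is pushed more than 20 mm (distance of any of brush, sand_block, tape_measure from where it was at the start of the episode above 0.02 m).
It also fails if it takes over 72 s, if anything falls off the work surface, if the arm or the gripper's body presses on something with over 40 N, if the wrist force passes 120 N, or if a joint passes its speed limit or range.

## Working session

There is one attempt and no reset: what is moved stays moved. The work goes in short steps, Python scripts to look and compute and a tool call to move; the robot and the scene stay as the last step left them, time stands still between calls to the robot, and variables do not carry over. Pictures are saved under pics/ and viewed, and the job is handed in when it is done.

Besides the shell and the picture viewer there is one more tool, called after "Request:" by a JSON object that holds its "method" and its "body", one argument or row to a line. send_rows: Moves the arm, as the interface text tells. Its arguments: {"type":"object","properties":{"moves":{"type":"string"}},"required":["moves"]}

```bash
ls; mkdir -p pics; cat > h.py <<'E'
import numpy as np,cv2
from bench import robot,imaging,order
def save(p,n): cv2.imwrite('pics/'+n,p['image'][:,:,::-1])
def ray(p,uv):
    K=np.array(p['mtx']);R=np.array(p['R']);t=np.array(p['t'])
    d=R.T@np.linalg.solve(K,[uv[0],uv[1],1.]);return -R.T@t,d
def atz(p,uv,z):
    c,d=ray(p,uv);return c+d*(z-c[2])/d[2]
def tri(obs):
    A=np.zeros((3,3));b=np.zeros(3)
    for p,uv in obs:
        c,d=ray(p,uv);d=d/np.linalg.norm(d);M=np.eye(3)-np.outer(d,d);A+=M;b+=M@c
    x=np.linalg.solve(A,b);return x,[proj(p,x)-np.array(uv) for p,uv in obs]
def proj(p,X):
    v=np.array(p['mtx'])@(np.array(p['R'])@X+np.array(p['t']));return v[:2]/v[2]
E
python3 - <<'E'
from h import *
o=robot.get_obs();print(o['tool_pos'],o['ee_rot'],o['wrist_force'],o['width'],o['time'])
s=imaging.snapshot('scene');t=imaging.snapshot('top');save(s,'s0.png');save(t,'t0.png')
for n in ['stand','pawl_pivot','column','cradle','lift_post','channel_short','brush','sand_block','tape_measure']:
    for l,p in (('s',s),('t',t)):
        r=imaging.landmark_of(p,n);print(n,l,[(np.round(q['centre'],1),round(q['conf'],2)) for q in r[:3]])
print(robot.get_obs()['time'])
import pickle;pickle.dump((s,t),open('p0.pkl','wb'))
E
```

```text
pics
[ 0.22551368 -0.50109548  0.22334833] [-1.57058614  0.00210805 -1.14801245] [-0.60198034 -0.15305095 -0.32770262] 0.09393402021888228 0.0
stand s [(array([293.2, 203.8]), 0.96)]
stand t [(array([305. , 211.1]), 0.84)]
pawl_pivot s [(array([308.1, 189.1]), 0.75)]
pawl_pivot t []
column s [(array([296.1, 156.2]), 0.89)]
column t [(array([313.9, 196.3]), 0.91)]
cradle s [(array([297. , 155.1]), 0.61), (array([199.1, 323.8]), 0.18)]
cradle t [(array([311.6, 196.2]), 0.59)]
lift_post s [(array([314.6, 130.9]), 0.73), (array([297.8, 155. ]), 0.71)]
lift_post t [(array([343.2, 188.1]), 0.89)]
channel_short s [(array([222. , 249.1]), 0.82)]
channel_short t [(array([309.5, 219. ]), 0.71), (array([213.1, 211.2]), 0.67)]
brush s [(array([241.7, 172. ]), 0.91)]
brush t [(array([290.3, 144.6]), 0.84)]
sand_block s [(array([367.5, 191.4]), 0.81), (array([295.9, 155.7]), 0.38)]
sand_block t [(array([375.2, 252.5]), 0.66)]
tape_measure s [(array([202.8, 323.1]), 0.84)]
tape_measure t [(array([148. , 256.2]), 0.9)]
1.0
```

View pics/s0.png

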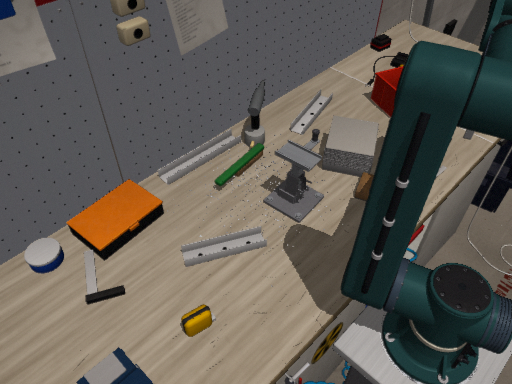

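View pics/t0.png

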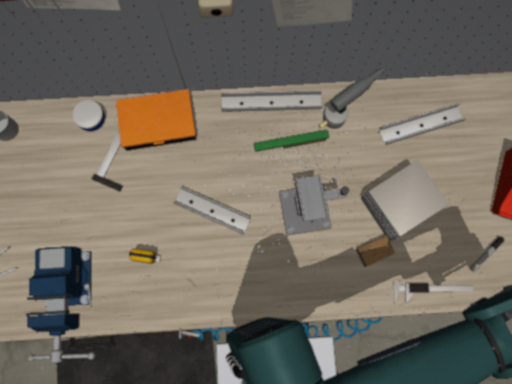

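```bash
python3 - <<'E'
from h import *
import pickle;s,t=pickle.load(open('p0.pkl','rb'))
np.set_printoptions(precision=4,suppress=True)
for n,a,b in [('stand',[293.2,203.8],[305,211.1]),('column',[296.1,156.2],[313.,196.3]),('post',[314.6,130.9],[343.2,188.1]),('chan',[222,249.1],[213.1,211.2]),('brush',[241.7,172],[290.3,144.6]),('sand',[367.5,191.4],[375.2,252.5]),('tape',[202.8,323.1],[148,256.2])]:
    x,r=tri([(s,a),(t,b)]);print(n,x,np.round(r,1).tolist(),atz(s,a,0)[:2],atz(t,b,0)[:2])
for n,p in(('s0',s),('t0',t)):
    im=p['image'][:,:,::-1]
    c=im[110:290,170:400] if n=='s0' else im[120:290,130:400]
    cv2.imwrite('pics/%sz.png'%n,cv2.resize(c,None,fx=2.9,fy=2.9,interpolation=cv2.INTER_CUBIC))
    print(ray(p,[256,192]))
E
```

```text
stand [ 0.5027 -0.1152 -0.0216] [[0.5, 0.1], [-0.3, -0.4]] [ 0.4922 -0.0986] [ 0.4977 -0.1135]
column [ 0.5093 -0.1169  0.163 ] [[0.8, 0.2], [-0.5, -0.7]] [ 0.6235 -0.2642] [ 0.5394 -0.1402]
post [ 0.5134 -0.1885  0.208 ] [[-0.5, -0.1], [0.3, 0.4]] [ 0.6643 -0.4103] [ 0.558  -0.2296]
chan [ 0.5193  0.153  -0.0062] [[1.8, 0.4], [-1.1, -1.3]] [0.5203 0.1584] [0.5141 0.1495]
brush [ 0.6985 -0.0878 -0.0018] [[-0.3, -0.1], [0.2, 0.3]] [ 0.6962 -0.087 ] [ 0.6988 -0.0871]
sand [ 0.3685 -0.3027 -0.0083] [[0.3, 0.0], [-0.1, -0.2]] [ 0.3657 -0.2946] [ 0.3672 -0.301 ]
tape [0.3951 0.336  0.0053] [[-0.9, -0.2], [0.5, 0.6]] [0.3956 0.3334] [0.3974 0.3384]
(array([-0.0298,  0.5989,  0.949 ]), array([ 0.4813, -0.498 , -0.7214]))
(array([0.268 , 0.0487, 1.3861]), array([ 0.2078, -0.0181, -0.978 ]))
```

View zoomed.

View pics/s0z.png

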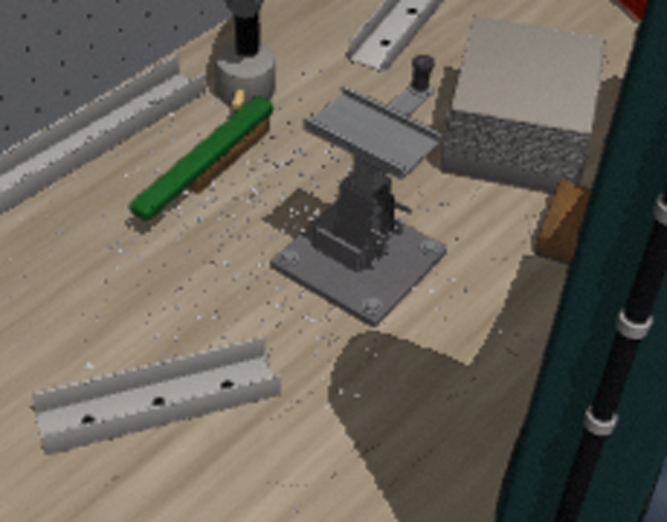

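View pics/t0z.png

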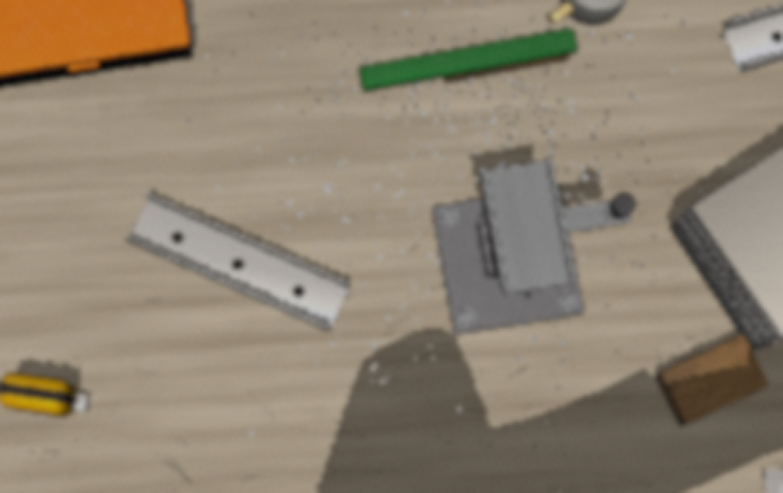

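Request:
{"method": "send_rows", "body": {
  "moves": "-1 -0.015 -0.008 0.036 0;-1 -0.015 -0.008 0.036 0;-1 -0.015 -0.008 0.036 0;-1 -0.015 -0.008 0.036 0;-1 -0.015 -0.008 0.036 0;-1 -0.015 -0.008 0.036 0;-1 -0.015 -0.008 0.036 0;-1 -0.015 -0.008 0.036 0;-1 -0.015 -0.008 0.036 0;-1 -0.015 -0.008 0.036 0"
}}

```text
time: 1.83
tool_pos: [0.4934, -0.2154, 0.3051]
ee_rot: [-1.571, -0.001, -1.148]
wrist_force: [0.9, -1.0, -0.1]
width: 0.094
```

Request:
{"method": "send_rows", "body": {
  "moves": "-1 0 0 0 -7;-1 0 0 0 -7;-1 0 0 0 -7;-1 0 0 0 -7;-1 0 0 0 -7;-1 0 0 0 -7;-1 0 0 0 -7;-1 0 0 0 -7;-1 0 0 0 -7;-1 0 0 0 -7"
}}

```text
time: 2.67
tool_pos: [0.4924, -0.2171, 0.3045]
ee_rot: [-1.571, -0.0, 0.08]
wrist_force: [0.5, -0.1, -0.1]
width: 0.094
```

```bash
python3 - <<'E'
from h import *
import pickle
o=robot.get_obs();print(o['tool_pos'],o['ee_rot'],o['wrist_force'],o['time'],o['joint_positions'])
s=imaging.snapshot('wrist');t=imaging.snapshot('top');save(s,'w1.png')
im=t['image'][:,:,::-1][120:290,130:400];cv2.imwrite('pics/t1z.png',cv2.resize(im,None,fx=2.9,fy=2.9,interpolation=cv2.INTER_CUBIC))
for n in ['column','lift_post']:
    print(n,[(np.round(q['centre'],1),round(q['conf'],2)) for q in imaging.landmark_of(s,n)[:3]])
pickle.dump((s,t),open('p1.pkl','wb'))
print(ray(s,[256,192]))
E
```

```text
[ 0.49242407 -0.21705924  0.3044941 ] [-1.57089904e+00 -2.25081876e-05  7.98296880e-02] [ 0.4849174  -0.08179641 -0.07176603] 2.6667 [-5.20501778e-01  5.90867122e-02  1.24357359e+00 -7.47093264e-05
  1.83885576e+00 -6.00351255e-01]
column []
lift_post [(array([275.2, 173.4]), 0.81)]
(array([ 0.4865103 , -0.13530998,  0.46422689]), array([ 0.02804912, -0.27538754, -0.96095674]))
```

View pics/w1.png

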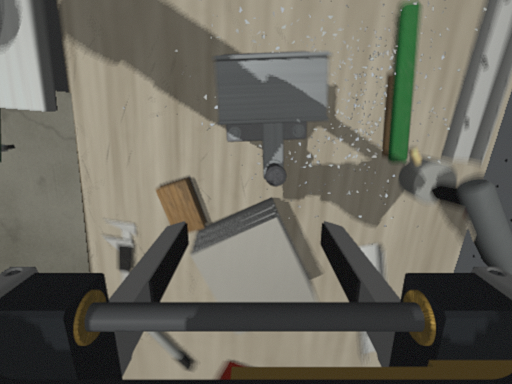

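```bash
python3 - <<'E'
import cv2
im=cv2.imread('pics/w1.png')[30:200,190:350];cv2.imwrite('pics/w1z.png',cv2.resize(im,None,fx=3.5,fy=3.5,interpolation=cv2.INTER_CUBIC))
E
```

```text
(no output)
```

View pics/w1z.png

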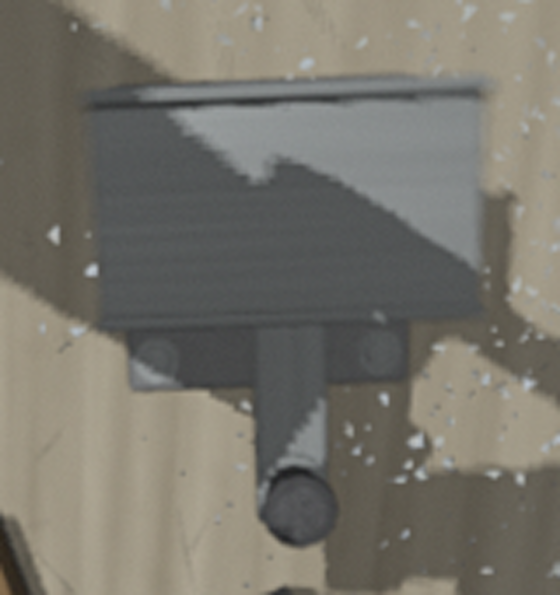

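```bash
python3 - <<'E'
from h import *
import pickle
np.set_printoptions(precision=4,suppress=True)
w,t1=pickle.load(open('p1.pkl','rb'));s,t=pickle.load(open('p0.pkl','rb'))
f=lambda x,y:(190+(x+.5)/3.5-.5,30+(y+.5)/3.5-.5)
for a,b,z in [((85,92),(495,75),.18),((97,328),(483,313),.18),((105,107),(478,95),.173)]:
    A=atz(w,f(*a),z);B=atz(w,f(*b),z);d=B-A;print(A,B,np.hypot(*d[:2]),np.degrees(np.arctan2(d[1],d[0])))
for z in (.199,.21):print('post at',z,atz(w,(275.5,174),z))
x,r=tri([(w,(275.5,174)),(s,(314.6,130.9)),(t,(343.2,188.1))]);print(x,r)
E
```

```text
[ 0.4445 -0.0875  0.18  ] [ 0.5534 -0.0746  0.18  ] 0.10966594431738412 6.749517734518191
[ 0.4504 -0.1486  0.18  ] [ 0.5598 -0.1356  0.18  ] 0.1101452202246212 6.760221435146588
[ 0.4492 -0.0896  0.173 ] [ 0.5512 -0.0784  0.173 ] 0.1026870558368484 6.274948384983875
post at 0.199 [ 0.5118 -0.1914  0.199 ]
post at 0.21 [ 0.5108 -0.1891  0.21  ]
[ 0.5124 -0.1886  0.2087] [array([ 1.6119, -0.7005]), array([-0.1565, -0.1397]), array([0.4236, 0.7716])]
```

Request:
{"method": "send_rows", "body": {
  "moves": "-1 0.007 0 0.0085 -1.1;-1 0.007 0 0.0085 -1.1;-1 0.007 0 0.0085 0;-1 0 0.015 0 0;-1 0 0.015 0 0;-1 0 0.015 0 0;-1 0 0.015 0 0;-1 0 0.015 0 0;-1 0 0.01 0 0;-1 0 0 0 0"
}}

```text
time: 3.7
tool_pos: [0.5103, -0.1883, 0.2165]
ee_rot: [-1.568, 0.004, 0.113]
wrist_force: [-0.2, -0.2, 0.0]
width: 0.094
```

```bash
python3 - <<'E'
from h import *
import pickle
np.set_printoptions(precision=4,suppress=True)
o=robot.get_obs();print(o['tool_pos'],o['ee_rot'],o['wrist_force'],o['time'])
w=imaging.snapshot('wrist');s=imaging.snapshot('scene');save(w,'w2.png')
pickle.dump((w,s),open('p2.pkl','wb'))
im=s['image'][:,:,::-1][90:240,240:400];cv2.imwrite('pics/s2z.png',cv2.resize(im,None,fx=4,fy=4,interpolation=cv2.INTER_CUBIC))
E
```

```text
[ 0.5103 -0.1883  0.2165] [-1.5679  0.0043  0.1129] [-0.1727 -0.184   0.0302] 3.7
```

View pics/w2.png

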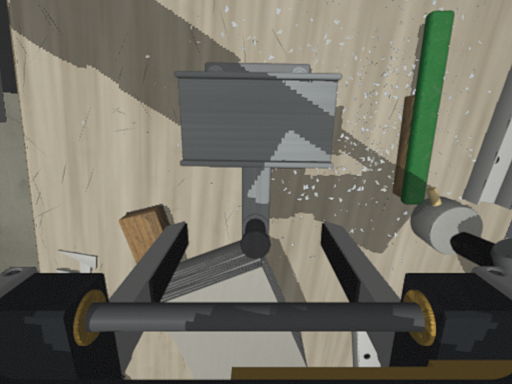

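View pics/s2z.png

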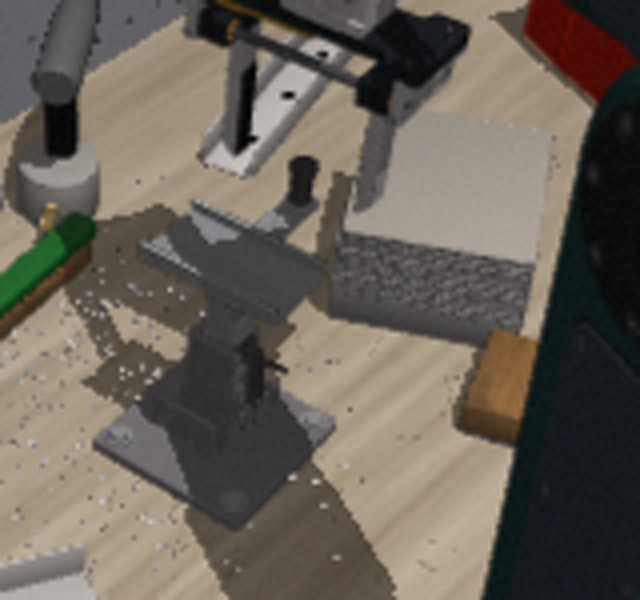

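```bash
python3 - <<'E'
import cv2
im=cv2.imread('pics/w2.png')[55:265,165:350];cv2.imwrite('pics/w2z.png',cv2.resize(im,None,fx=2.8,fy=2.8,interpolation=cv2.INTER_CUBIC)) 
im=cv2.imread('pics/w2.png')[60:90,165:355];cv2.imwrite('pics/w2y.png',cv2.resize(im,None,fx=4,fy=4,interpolation=cv2.INTER_CUBIC))
E
```

```text
(no output)
```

View pics/w2z.png

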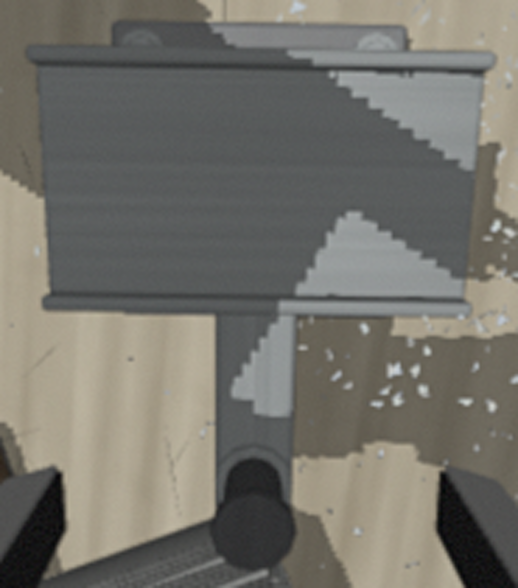

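View pics/w2y.png

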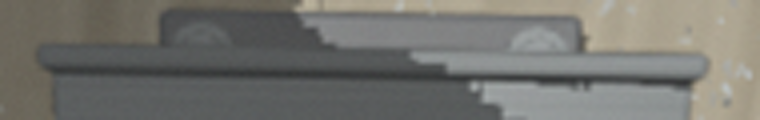

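```bash
python3 - <<'E'
from h import *
import pickle
np.set_printoptions(precision=4,suppress=True)
w,s=pickle.load(open('p2.pkl','rb'));w1,_=pickle.load(open('p1.pkl','rb'))
print(w['mtx'],ray(w,(256,192)))
for z in (.165,.173,.176,.184):
  for a,b in [((174.4,74.1),(342.1,76.4)),((180.2,162.7),(333,165.2))]:
    A=atz(w,a,z);B=atz(w,b,z);d=B-A;print(z,A[:2],B[:2],np.hypot(*d[:2]),np.degrees(np.arctan2(d[1],d[0])),(A+B)[:2]/2)
for z in (.199,.21):
  print('post',z,atz(w,(255.6,244.9),z), np.linalg.norm(atz(w,(240.7,245),z)-atz(w,(270.3,245),z)))
print(tri([(w,(255.6,244.9)),(w1,(275.6,174.2))]))
E
```

```text
[[275.4389   0.     254.1496]
 [  0.     275.4389 193.1614]
 [  0.       0.       1.    ]] (array([ 0.5024, -0.1072,  0.3765]), array([ 0.0327, -0.2719, -0.9618]))
0.165 [ 0.4419 -0.087 ] [ 0.5606 -0.0751] 0.11930194875678325 5.735805651398151 [ 0.5012 -0.0811]
0.165 [ 0.4485 -0.1503] [ 0.5664 -0.1387] 0.11853628514035726 5.6068001406536085 [ 0.5075 -0.1445]
0.173 [ 0.4442 -0.0878] [ 0.5584 -0.0763] 0.11479009112269857 5.735805651398148 [ 0.5013 -0.0821]
0.173 [ 0.4505 -0.1487] [ 0.564  -0.1375] 0.11405338399247339 5.606800140653597 [ 0.5073 -0.1431]
0.176 [ 0.445  -0.0881] [ 0.5576 -0.0768] 0.11309814450991668 5.7358056513981515 [ 0.5013 -0.0824]
0.176 [ 0.4513 -0.1481] [ 0.5631 -0.1371] 0.11237229606201687 5.6068001406536006 [ 0.5072 -0.1426]
0.184 [ 0.4473 -0.0888] [ 0.5554 -0.078 ] 0.10858628687583192 5.7358056513981515 [ 0.5013 -0.0834]
0.184 [ 0.4533 -0.1464] [ 0.5607 -0.1359] 0.10788939491413285 5.606800140653597 [ 0.507  -0.1412]
post 0.199 [ 0.5127 -0.1962  0.199 ] 0.021004293209793874
post 0.21 [ 0.512  -0.1907  0.21  ] 0.019702874970011764
(array([ 0.5112, -0.1885,  0.2142]), [array([-0.9499, -0.2735]), array([0.673 , 0.1594])])
```

Request:
{"method": "send_rows", "body": {
  "moves": "-1 0.001 0.004 -0.001 0;-1 0.0005 0.004 -0.001 0;-1 0 0.004 -0.001 0;-1 0 0.0045 0 0;-1 0 0 0 0;1 0 0 0 0;1 0 0 0 0;1 0 0 0 0;1 0 0 0 0;1 0 0 0 0"
}}

```text
time: 4.63
tool_pos: [0.5129, -0.1926, 0.2032]
ee_rot: [-1.571, -0.0, 0.112]
wrist_force: [-0.4, -0.3, 0.1]
width: 0.0643
```

Request:
{"method": "send_rows", "body": {
  "moves": "1 0 0 0 0;1 0 0 0 0;1 0 0 0 0;1 0 0 0 0;1 0 0 0 0;1 0 0 0 0;1 0 0 0 0;1 0 0 0 0;1 0 0 0 0;1 0 0 0 0"
}}

```text
time: 5.47
tool_pos: [0.5113, -0.1927, 0.2027]
ee_rot: [-1.57, 0.004, 0.112]
wrist_force: [-4.6, -0.1, 1.6]
width: 0.0196
```

Request:
{"method": "send_rows", "body": {
  "moves": "1 -0.0005 0 0 0;1 -0.0005 0 0 0;1 -0.0005 0 0 0;1 0 0 0 0;1 0 -0.0003 0 0;1 0 -0.0003 0 0;1 0 -0.0003 0 0;1 0 -0.0003 0 0;1 0 -0.0003 0 0;1 0 -0.0003 0 0"
}}

```text
time: 6.3
tool_pos: [0.5113, -0.1927, 0.2036]
ee_rot: [-1.57, 0.001, 0.112]
wrist_force: [-0.3, -2.2, -8.5]
width: 0.0193
```

Request:
{"method": "send_rows", "body": {
  "moves": "1 0 -0.0003 0 0;1 0 -0.0003 0 0;1 0 -0.0003 0 0;1 0 -0.0003 0 0;1 0 -0.0003 0 0;1 0 -0.0003 0 0;1 0 -0.0003 0 0;1 0 -0.0003 0 0;1 0 -0.0003 0 0;1 0 -0.0003 0 0"
}}

```text
time: 7.13
tool_pos: [0.5112, -0.1927, 0.2078]
ee_rot: [-1.571, 0.0, 0.112]
wrist_force: [-0.1, -1.7, -9.4]
width: 0.0194
```

Request:
{"method": "send_rows", "body": {
  "moves": "1 0 -0.0002 0 0;1 0 -0.0002 0 0;1 0 -0.0002 0 0;1 0 -0.0002 0 0;1 0 -0.0002 0 0;1 0 -0.0002 0 0;1 0 -0.0002 0 0;1 0 -0.0002 0 0;1 0 -0.0002 0 0;1 0 -0.0002 0 0"
}}

```text
time: 7.97
tool_pos: [0.5112, -0.1927, 0.2098]
ee_rot: [-1.571, 0.0, 0.112]
wrist_force: [-0.2, -1.7, -9.3]
width: 0.0196
```

Request:
{"method": "send_rows", "body": {
  "moves": "1 0 -0.0002 0 0;1 0 -0.0002 0 0;1 0 -0.0002 0 0;1 0 -0.0002 0 0;1 0 -0.0002 0 0;1 0 -0.0002 0 0;1 0 -0.0002 0 0;1 0 -0.0002 0 0;1 0 -0.0002 0 0;1 0 -0.0002 0 0"
}}

```text
time: 8.8
tool_pos: [0.5113, -0.1927, 0.2118]
ee_rot: [-1.571, 0.0, 0.112]
wrist_force: [-1.1, -1.5, -9.1]
width: 0.0198
```

Request:
{"method": "send_rows", "body": {
  "moves": "1 0 -0.0002 0 0;1 0 -0.0002 0 0;1 0 -0.0002 0 0;1 0 -0.0002 0 0;1 0 -0.0002 0 0;1 0 -0.0002 0 0;1 0 -0.0002 0 0;1 0 -0.0002 0 0;1 0 -0.0002 0 0;1 0 -0.0002 0 0"
}}

```text
time: 9.63
tool_pos: [0.5113, -0.1927, 0.2137]
ee_rot: [-1.571, 0.0, 0.112]
wrist_force: [-0.6, -1.4, -9.5]
width: 0.0193
```

Request:
{"method": "send_rows", "body": {
  "moves": "1 0 -0.0002 0 0;1 0 -0.0002 0 0;1 0 -0.0002 0 0;1 0 -0.0002 0 0;1 0 -0.0002 0 0;1 0 -0.0002 0 0;1 0 -0.0002 0 0;1 0 -0.0002 0 0;1 0 -0.0002 0 0;1 0 -0.0002 0 0"
}}

```text
time: 10.47
tool_pos: [0.5112, -0.1927, 0.215]
ee_rot: [-1.57, 0.001, 0.112]
wrist_force: [0.5, -2.2, -16.8]
width: 0.0194
```

Request:
{"method": "send_rows", "body": {
  "moves": "1 0 -0.0002 0 0;1 0 -0.0002 0 0;1 0 -0.0002 0 0;1 0 -0.0002 0 0;1 0 -0.0002 0 0;1 0 -0.0002 0 0;1 0 -0.0002 0 0;1 0 -0.0002 0 0;1 0 -0.0002 0 0;1 0 -0.0002 0 0"
}}

```text
time: 11.3
tool_pos: [0.5112, -0.1927, 0.2177]
ee_rot: [-1.571, 0.0, 0.112]
wrist_force: [1.5, -1.7, -16.4]
width: 0.0193
```

Request:
{"method": "send_rows", "body": {
  "moves": "1 0 -0.0002 0 0;1 0 -0.0002 0 0;1 0 -0.0002 0 0;1 0 -0.0002 0 0;1 0 -0.0002 0 0;1 0 -0.0002 0 0;1 0 -0.0002 0 0;1 0 -0.0002 0 0;1 0 -0.0002 0 0;1 0 -0.0002 0 0"
}}

```text
time: 12.13
tool_pos: [0.5112, -0.1927, 0.2197]
ee_rot: [-1.571, 0.0, 0.112]
wrist_force: [0.1, -1.8, -17.8]
width: 0.0195
```

Request:
{"method": "send_rows", "body": {
  "moves": "1 0 -0.0002 0 0;1 0 -0.0002 0 0;1 0 -0.0002 0 0;1 0 -0.0002 0 0;1 0 -0.0002 0 0;1 0 -0.0002 0 0;1 0 -0.0002 0 0;1 0 -0.0002 0 0;1 0 -0.0002 0 0;1 0 -0.0002 0 0"
}}

```text
time: 12.97
tool_pos: [0.5113, -0.1927, 0.2222]
ee_rot: [-1.571, -0.0, 0.112]
wrist_force: [-3.2, 0.2, -8.9]
width: 0.0194
```

Request:
{"method": "send_rows", "body": {
  "moves": "1 0 -0.0002 0 0;1 0 -0.0002 0 0;1 0 -0.0002 0 0;1 0 -0.0002 0 0;1 0 -0.0002 0 0;1 0 -0.0002 0 0;1 0 -0.0002 0 0;1 0 -0.0002 0 0;1 0 -0.0002 0 0;1 0 -0.0002 0 0"
}}

```text
time: 13.8
tool_pos: [0.5113, -0.1927, 0.2238]
ee_rot: [-1.571, 0.0, 0.112]
wrist_force: [-2.0, 0.1, -8.8]
width: 0.0194
```

Request:
{"method": "send_rows", "body": {
  "moves": "1 0 -0.0002 0 0;1 0 -0.0002 0 0;1 0 -0.0002 0 0;1 0 -0.0002 0 0;1 0 -0.0002 0 0;1 0 -0.0002 0 0;1 0 -0.0002 0 0;1 0 -0.0002 0 0;1 0 -0.0002 0 0;1 0 -0.0002 0 0"
}}

```text
time: 14.63
tool_pos: [0.5113, -0.1927, 0.2258]
ee_rot: [-1.571, 0.0, 0.112]
wrist_force: [-2.7, -0.4, -8.8]
width: 0.0196
```

Request:
{"method": "send_rows", "body": {
  "moves": "1 0 -0.0002 0 0;1 0 -0.0002 0 0;1 0 -0.0002 0 0;1 0 -0.0002 0 0;1 0 -0.0002 0 0;1 0 -0.0002 0 0;1 0 -0.0002 0 0;1 0 -0.0002 0 0;1 0 -0.0002 0 0;1 0 -0.0002 0 0"
}}

```text
time: 15.47
tool_pos: [0.5113, -0.1927, 0.2278]
ee_rot: [-1.571, 0.0, 0.112]
wrist_force: [-2.4, -0.2, -8.7]
width: 0.0195
```

Request:
{"method": "send_rows", "body": {
  "moves": "1 0 -0.0002 0 0;1 0 -0.0002 0 0;1 0 -0.0002 0 0;1 0 -0.0002 0 0;1 0 -0.0002 0 0;1 0 -0.0002 0 0;1 0 -0.0002 0 0;1 0 -0.0002 0 0;1 0 -0.0002 0 0;1 0 -0.0002 0 0"
}}

```text
time: 16.3
tool_pos: [0.5113, -0.1927, 0.2298]
ee_rot: [-1.571, -0.0, 0.112]
wrist_force: [-2.9, 0.3, -9.9]
width: 0.0198
```

Request:
{"method": "send_rows", "body": {
  "moves": "1 0 -0.0002 0 0;1 0 -0.0002 0 0;1 0 -0.0002 0 0;1 0 -0.0002 0 0;1 0 -0.0002 0 0;1 0 -0.0002 0 0;1 0 -0.0002 0 0;1 0 -0.0002 0 0;1 0 -0.0002 0 0;1 0 -0.0002 0 0"
}}

```text
time: 17.13
tool_pos: [0.5113, -0.1927, 0.2318]
ee_rot: [-1.571, 0.0, 0.112]
wrist_force: [-3.0, -0.4, -10.1]
width: 0.0197
```

Request:
{"method": "send_rows", "body": {
  "moves": "1 0 -0.0002 0 0;1 0 -0.0002 0 0;1 0 -0.0002 0 0;1 0 -0.0002 0 0;1 0 -0.0002 0 0;1 0 -0.0002 0 0;1 0 -0.0002 0 0;1 0 -0.0002 0 0;1 0 -0.0002 0 0;1 0 -0.0002 0 0"
}}

```text
time: 17.97
tool_pos: [0.5113, -0.1927, 0.2338]
ee_rot: [-1.571, 0.0, 0.112]
wrist_force: [-3.9, -0.6, -10.2]
width: 0.0195
```

Request:
{"method": "send_rows", "body": {
  "moves": "1 0 -0.0002 0 0;1 0 -0.0002 0 0;1 0 -0.0002 0 0;1 0 -0.0002 0 0;1 0 -0.0002 0 0;1 0 -0.0002 0 0;1 0 -0.0002 0 0;1 0 -0.0002 0 0;1 0 -0.0002 0 0;1 0 -0.0002 0 0"
}}

```text
time: 18.8
tool_pos: [0.5113, -0.1927, 0.2351]
ee_rot: [-1.57, 0.001, 0.112]
wrist_force: [-1.8, -1.4, -14.5]
width: 0.0196
```

Request:
{"method": "send_rows", "body": {
  "moves": "1 0 -0.0002 0 0;1 0 -0.0002 0 0;1 0 -0.0002 0 0;1 0 -0.0002 0 0;1 0 -0.0002 0 0;1 0 -0.0002 0 0;1 0 -0.0002 0 0;1 0 -0.0002 0 0;1 0 -0.0002 0 0;1 0 -0.0002 0 0"
}}

```text
time: 19.63
tool_pos: [0.5113, -0.1927, 0.2377]
ee_rot: [-1.571, 0.0, 0.112]
wrist_force: [-1.1, -1.2, -17.9]
width: 0.0198
```

Request:
{"method": "send_rows", "body": {
  "moves": "1 0 -0.0002 0 0;1 0 -0.0002 0 0;1 0 -0.0002 0 0;1 0 -0.0002 0 0;1 0 -0.0002 0 0;1 0 -0.0002 0 0;1 0 -0.0002 0 0;1 0 -0.0002 0 0;1 0 -0.0002 0 0;1 0 -0.0002 0 0"
}}

```text
time: 20.47
tool_pos: [0.5113, -0.1927, 0.2397]
ee_rot: [-1.571, 0.0, 0.112]
wrist_force: [-1.3, -0.8, -18.3]
width: 0.0193
```

Request:
{"method": "send_rows", "body": {
  "moves": "1 0 -0.0002 0 0;1 0 -0.0002 0 0;1 0 -0.0002 0 0;1 0 -0.0002 0 0;1 0 -0.0002 0 0;1 0 -0.0002 0 0;1 0 -0.0002 0 0;1 0 -0.0002 0 0;1 0 -0.0002 0 0;1 0 -0.0002 0 0"
}}

```text
time: 21.3
tool_pos: [0.5113, -0.1927, 0.2422]
ee_rot: [-1.571, -0.0, 0.112]
wrist_force: [-5.1, -0.6, -7.5]
width: 0.0195
```

Request:
{"method": "send_rows", "body": {
  "moves": "1 0 -0.0002 0 0;1 0 -0.0002 0 0;1 0 -0.0002 0 0;1 0 -0.0002 0 0;1 0 -0.0002 0 0;1 0 -0.0002 0 0;1 0 -0.0002 0 0;1 0 -0.0002 0 0;1 0 -0.0002 0 0;1 0 -0.0002 0 0"
}}

```text
time: 22.13
tool_pos: [0.5113, -0.1927, 0.2438]
ee_rot: [-1.571, 0.0, 0.112]
wrist_force: [-3.2, 0.5, -10.1]
width: 0.0195
```

Request:
{"method": "send_rows", "body": {
  "moves": "1 0 -0.0002 0 0;1 0 -0.0002 0 0;1 0 -0.0002 0 0;1 0 -0.0002 0 0;1 0 -0.0002 0 0;1 0 -0.0002 0 0;1 0 -0.0002 0 0;1 0 -0.0002 0 0;1 0 -0.0002 0 0;1 0 -0.0002 0 0"
}}

```text
time: 22.97
tool_pos: [0.5113, -0.1927, 0.2458]
ee_rot: [-1.571, -0.0, 0.112]
wrist_force: [-4.1, 0.3, -9.5]
width: 0.0198
```

Request:
{"method": "send_rows", "body": {
  "moves": "1 0 -0.0002 0 0;1 0 -0.0002 0 0;1 0 -0.0002 0 0;1 0 -0.0002 0 0;1 0 -0.0002 0 0;1 0 -0.0002 0 0;1 0 -0.0002 0 0;1 0 -0.0002 0 0;1 0 -0.0002 0 0;1 0 -0.0002 0 0"
}}

```text
time: 23.8
tool_pos: [0.5113, -0.1927, 0.2478]
ee_rot: [-1.571, -0.0, 0.112]
wrist_force: [-3.4, -0.7, -9.7]
width: 0.0194
```

Request:
{"method": "send_rows", "body": {
  "moves": "1 0 -0.0002 0 0;1 0 -0.0002 0 0;1 0 -0.0002 0 0;1 0 -0.0002 0 0;1 0 -0.0002 0 0;1 0 -0.0002 0 0;1 0 -0.0002 0 0;1 0 -0.0002 0 0;1 0 -0.0002 0 0;1 0 -0.0002 0 0"
}}

```text
time: 24.63
tool_pos: [0.5113, -0.1927, 0.2498]
ee_rot: [-1.571, -0.0, 0.112]
wrist_force: [-3.9, -0.3, -8.5]
width: 0.0196
```

Request:
{"method": "send_rows", "body": {
  "moves": "1 0 -0.0002 0 0;1 0 -0.0002 0 0;1 0 -0.0002 0 0;1 0 -0.0002 0 0;1 0 -0.0002 0 0;1 0 -0.0002 0 0;1 0 -0.0002 0 0;1 0 -0.0002 0 0;1 0 -0.0002 0 0;1 0 -0.0002 0 0"
}}

```text
time: 25.47
tool_pos: [0.5113, -0.1927, 0.2518]
ee_rot: [-1.571, 0.0, 0.112]
wrist_force: [-3.1, 0.3, -9.4]
width: 0.0196
```

Request:
{"method": "send_rows", "body": {
  "moves": "1 0 -0.0002 0 0;1 0 -0.0002 0 0;1 0 -0.0002 0 0;1 0 -0.0002 0 0;1 0 -0.0002 0 0;1 0 -0.0002 0 0;1 0 -0.0002 0 0;1 0 -0.0002 0 0;1 0 -0.0002 0 0;1 0 -0.0002 0 0"
}}

```text
time: 26.3
tool_pos: [0.5113, -0.1927, 0.2534]
ee_rot: [-1.571, 0.0, 0.112]
wrist_force: [-3.1, -0.0, -11.3]
width: 0.0195
```

Third bump beginning near 0.2535.

Request:
{"method": "send_rows", "body": {
  "moves": "1 0 -0.0002 0 0;1 0 -0.0002 0 0;1 0 -0.0002 0 0;1 0 -0.0002 0 0;1 0 -0.0002 0 0;1 0 -0.0002 0 0;1 0 -0.0002 0 0;1 0 -0.0002 0 0;1 0 -0.0002 0 0;1 0 -0.0002 0 0"
}}

```text
time: 27.13
tool_pos: [0.5113, -0.1927, 0.2554]
ee_rot: [-1.571, 0.0, 0.112]
wrist_force: [-1.8, -2.4, -16.7]
width: 0.02
```

Request:
{"method": "send_rows", "body": {
  "moves": "1 0 -0.0002 0 0;1 0 -0.0002 0 0;1 0 -0.0002 0 0;1 0 -0.0002 0 0;1 0 -0.0002 0 0;1 0 -0.0002 0 0;1 0 -0.0002 0 0;1 0 -0.0002 0 0;1 0 -0.0002 0 0;1 0 -0.0002 0 0"
}}

```text
time: 27.97
tool_pos: [0.5113, -0.1927, 0.2577]
ee_rot: [-1.571, 0.0, 0.112]
wrist_force: [-1.3, -0.9, -17.7]
width: 0.0195
```

Request:
{"method": "send_rows", "body": {
  "moves": "1 0 -0.0002 0 0;1 0 -0.0002 0 0;1 0 -0.0002 0 0;1 0 -0.0002 0 0;1 0 -0.0002 0 0;1 0 -0.0002 0 0;1 0 -0.0002 0 0;1 0 -0.0002 0 0;1 0 -0.0002 0 0;1 0 -0.0002 0 0"
}}

```text
time: 28.8
tool_pos: [0.5113, -0.1927, 0.2619]
ee_rot: [-1.572, -0.002, 0.112]
wrist_force: [-4.8, 0.5, -8.9]
width: 0.0199
```

Request:
{"method": "send_rows", "body": {
  "moves": "1 0 -0.0002 0 0;1 0 -0.0002 0 0;1 0 -0.0002 0 0;1 0 -0.0002 0 0;1 0 -0.0002 0 0;1 0 -0.0002 0 0;1 0 -0.0002 0 0;1 0 -0.0002 0 0;1 0 -0.0002 0 0;1 0 -0.0002 0 0"
}}

```text
time: 29.63
tool_pos: [0.5113, -0.1927, 0.2613]
ee_rot: [-1.571, 0.0, 0.112]
wrist_force: [-3.6, 0.0, -10.0]
width: 0.0196
```

Request:
{"method": "send_rows", "body": {
  "moves": "1 0 -0.0003 0 0;1 0 -0.0003 0 0;1 0 -0.0003 0 0;1 0 -0.0003 0 0;1 0 -0.0003 0 0;1 0 -0.0003 0 0;1 0 -0.0003 0 0;1 0 -0.0003 0 0;1 0 -0.0002 0 0;1 0 0 0 0"
}}

```text
time: 30.47
tool_pos: [0.5113, -0.1927, 0.2645]
ee_rot: [-1.571, -0.0, 0.112]
wrist_force: [-4.2, 0.5, -10.3]
width: 0.0196
```

Request:
{"method": "send_rows", "body": {
  "moves": "1 0 0.0003 0 0;1 0 0.0003 0 0;1 0 0.0003 0 0;1 0 0.0003 0 0;1 0 0.0003 0 0;1 0 0.0003 0 0;1 0 0.0003 0 0;1 0 0.0003 0 0;1 0 0.0003 0 0;1 0 0.0003 0 0"
}}

```text
time: 31.3
tool_pos: [0.5113, -0.1928, 0.2614]
ee_rot: [-1.571, -0.0, 0.112]
wrist_force: [-4.5, 0.5, -7.8]
width: 0.0197
```

Request:
{"method": "send_rows", "body": {
  "moves": "1 0 0.0002 0 0;1 0 0.0002 0 0;1 0 0.0002 0 0;1 0 0.0002 0 0;1 0 0.0002 0 0;1 0 0 0 0;1 0 0 0 0;1 0 0 0 0;1 0 0 0 0;1 0 0 0 0"
}}

```text
time: 32.13
tool_pos: [0.5113, -0.1927, 0.2607]
ee_rot: [-1.571, -0.0, 0.112]
wrist_force: [-5.5, -0.6, -6.2]
width: 0.0195
```

Request:
{"method": "send_rows", "body": {
  "moves": "1 0 0.0002 0 0;1 0 0.0002 0 0;1 0 0.0002 0 0;1 0 0.0002 0 0;1 0 0.0002 0 0;1 0 0.0002 0 0;1 0 0 0 0;1 0 0 0 0;1 0 0 0 0;1 0 0 0 0"
}}

```text
time: 32.97
tool_pos: [0.5113, -0.1928, 0.2603]
ee_rot: [-1.572, -0.001, 0.112]
wrist_force: [-5.6, 0.5, -2.6]
width: 0.0196
```

Request:
{"method": "send_rows", "body": {
  "moves": "1 0 0.0003 0 0;1 0 0.0002 0 0;-1 0 0 0 0;-1 0 0 0 0;-1 0 0 0 0;-1 0 0 0 0;-1 0 0 0 0;-1 0 0 0 0;-1 0 0 0 0;-1 0 0 0 0"
}}

```text
time: 33.8
tool_pos: [0.5114, -0.1927, 0.2587]
ee_rot: [-1.571, -0.0, 0.112]
wrist_force: [0.1, 0.3, -0.5]
width: 0.0692
```

Request:
{"method": "send_rows", "body": {
  "moves": "-1 0 -0.005 0 0;-1 0 -0.02 0 0;-1 0 -0.03 0 0;-1 0 -0.03 0 0;-1 0 -0.03 0 0;-1 0 0 0.02 0;-1 0 0 0.035 0;-1 0 0 0.035 0;-1 0 0 0.035 0;-1 0 0 0.035 0"
}}

```text
time: 34.63
tool_pos: [0.493, -0.0324, 0.3742]
ee_rot: [-1.571, -0.001, 0.111]
wrist_force: [1.5, 0.6, -0.2]
width: 0.0938
```

```bash
python3 - <<'E'
from h import *
import pickle
np.set_printoptions(precision=4,suppress=True)
o=robot.get_obs();print(o['tool_pos'],o['ee_rot'],o['time'])
w=imaging.snapshot('wrist');s=imaging.snapshot('scene');t=imaging.snapshot('top');save(w,'w3.png')
for l,p in (('w',w),('s',s),('t',t)):
    print(l,[(np.round(q['centre'],1),round(q['conf'],2)) for q in imaging.landmark_of(p,'channel_short')[:3]])
pickle.dump((w,s,t),open('p3.pkl','wb'))
im=s['image'][:,:,::-1][90:240,240:400];cv2.imwrite('pics/s3z.png',cv2.resize(im,None,fx=3,fy=3,interpolation=cv2.INTER_CUBIC))
im=t['image'][:,:,::-1][170:250,165:265];cv2.imwrite('pics/t3z.png',cv2.resize(im,None,fx=6,fy=6,interpolation=cv2.INTER_CUBIC))
im=s['image'][:,:,::-1][215:280,170:280];cv2.imwrite('pics/s3c.png',cv2.resize(im,None,fx=6,fy=6,interpolation=cv2.INTER_CUBIC))
E
```

```text
[ 0.493  -0.0324  0.3742] [-1.571  -0.0009  0.1113] 34.6333
w [(array([279.3,  55.4]), 0.63)]
s [(array([221.9, 247.2]), 0.86)]
t [(array([211.8, 209.1]), 0.65)]
```

View pics/w3.png

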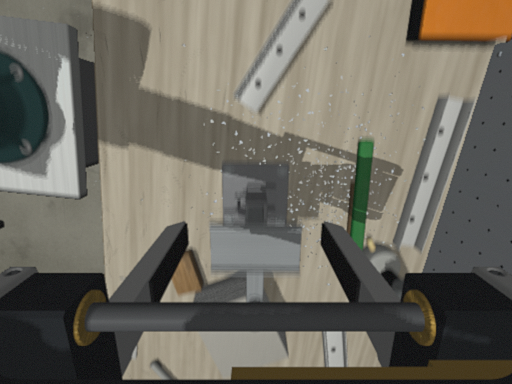

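View pics/s3z.png

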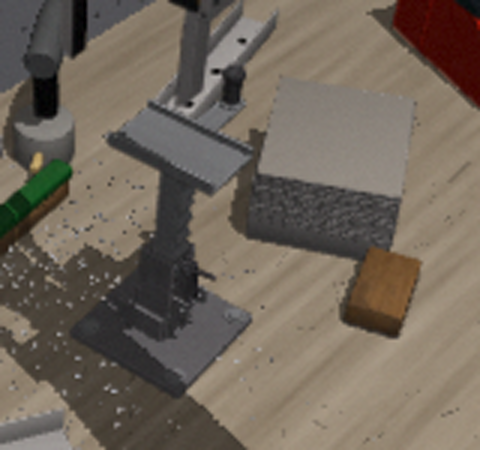

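View pics/t3z.png

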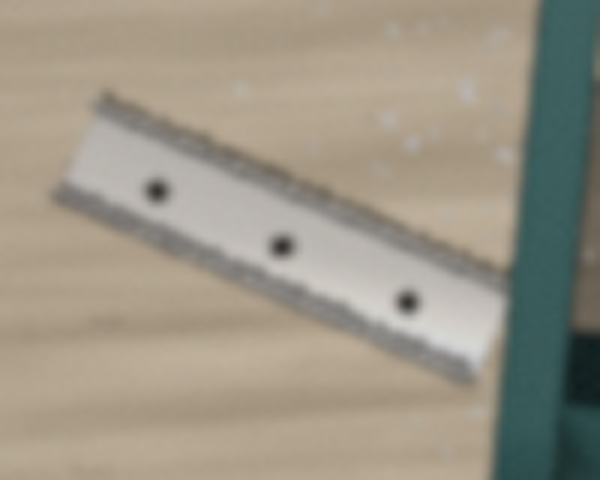

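View pics/s3c.png

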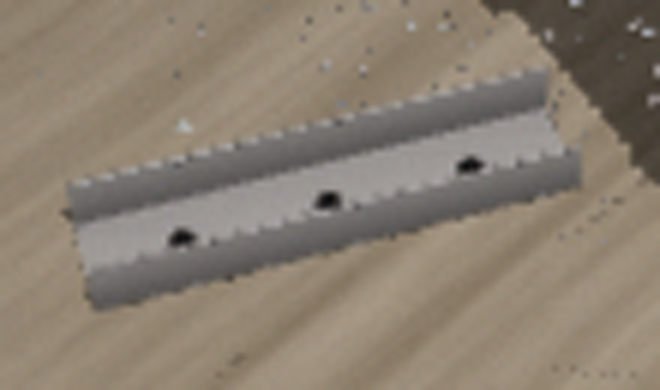

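```bash
python3 - <<'E'
from h import *
import pickle
np.set_printoptions(precision=4,suppress=True)
w,s,t=pickle.load(open('p3.pkl','rb'))
im=w['image'][:,:,::-1][0:120,225:340];cv2.imwrite('pics/w3c.png',cv2.resize(im,None,fx=5,fy=5,interpolation=cv2.INTER_CUBIC))
g=lambda a,f,o:[((x+.5)/f-.5+o[0],(y+.5)/f-.5+o[1]) for x,y in a]
for p,h in ((t,g([(158,190),(282,246),(407,301)],6,(165,170))),(s,g([(182,238),(329,201),(471,165)],6,(170,215)))):
    P=np.array([atz(p,q,.002) for q in h]);d=P[2]-P[0];print(P[:,:2].tolist(),np.degrees(np.arctan2(-d[1],-d[0])))
im=w['image'][:,:,::-1][150:310,195:320];cv2.imwrite('pics/w3s.png',cv2.resize(im,None,fx=4.5,fy=3.7,interpolation=cv2.INTER_CUBIC))
E
```

```text
[[0.5467954041501759, 0.2116997380003483], [0.5158259810621209, 0.15362882863848917], [0.4855500814354504, 0.09551409725757787]] 62.204791391270014
[[0.5482062641909174, 0.21139979117051616], [0.5169866290529047, 0.15255552437522613], [0.48617121950117637, 0.09417687686594789]] 62.11194777522087
```

View pics/w3c.png

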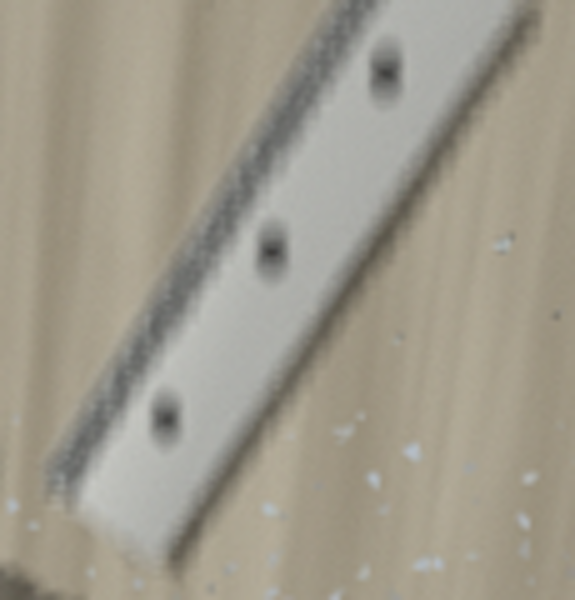

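View pics/w3s.png

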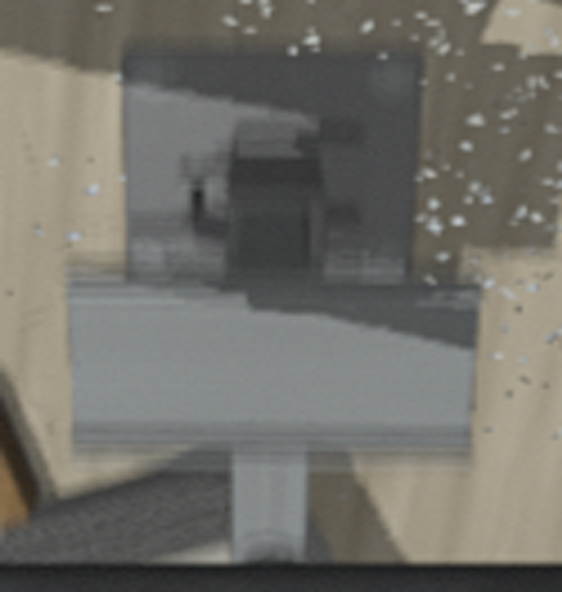

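Request:
{"method": "send_rows", "body": {
  "moves": "-1 0.0073 0.022 0.0303 0;-1 0.0073 0.022 0.0303 0;-1 0.0073 0.022 0.0303 0;-1 0.0073 0.022 0.0303 0;-1 0.0073 0.022 0.0303 0;-1 0.0073 0.022 0.0303 0;-1 0 0.025 0 7;-1 0 0.025 0 7;-1 0 0.025 0 7;-1 0 0.025 0 7"
}}

```text
time: 35.77
tool_pos: [0.5171, 0.1505, 0.14]
ee_rot: [-1.572, 0.0, -0.385]
wrist_force: [-0.5, 0.3, 0.4]
width: 0.0941
```

Request:
{"method": "send_rows", "body": {
  "moves": "-1 0 0.01 0 6.2;-1 0 0 0 0;-1 0 0 0 0;-1 0 0 0 0;-1 0 0 0 0;-1 0 0 0 0;-1 0 0 0 0;-1 0 0 0 0;-1 0 0 0 0;-1 0 0 0 0"
}}

```text
time: 36.6
tool_pos: [0.5166, 0.1519, 0.1319]
ee_rot: [-1.571, -0.0, -0.484]
wrist_force: [-0.5, -1.0, 0.0]
width: 0.0939
```

```bash
python3 - <<'E'
from h import *
import pickle
np.set_printoptions(precision=4,suppress=True)
o=robot.get_obs();print(o['tool_pos'],o['ee_rot'],o['time'])
w=imaging.snapshot('wrist');save(w,'w4.png')
pickle.dump(w,open('p4.pkl','wb'))
P=o['tool_pos'];y=o['ee_rot'][2];X=np.array([np.cos(y),np.sin(y)]);Z=np.array([-X[1],X[0]])
d=np.array([.5163,.1532])-P[:2];print(d@X,d@Z)
print(proj(w,np.array([.5163,.1532,.002])))
E
```

```text
[0.5166 0.1519 0.1319] [-1.5707 -0.0003 -0.4844] 36.6
-0.0008894866200457068 0.0010277190555181537
[252.9678 190.0427]
```

View pics/w4.png

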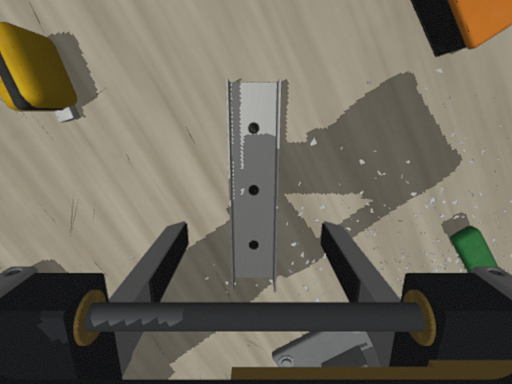

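Request:
{"method": "send_rows", "body": {
  "moves": "-1 -0.0008 0.015 0.001 0;-1 0 0.02 0 0;-1 0 0.02 0 0;-1 0 0.02 0 0;-1 0 0.015 0 0;-1 0 0.0085 0 0;-1 0 0.003 0 0;-1 0 0 0 0;1 0 0 0 0;1 0 0 0 0"
}}

```text
time: 37.48
tool_pos: [0.5174, 0.1533, 0.0316]
ee_rot: [-1.569, -0.002, -0.485]
wrist_force: [0.4, -0.8, 0.4]
width: 0.0841
```

Request:
{"method": "send_rows", "body": {
  "moves": "1 0 0 0 0;1 0 0 0 0;1 0 0 0 0;1 0 0 0 0;1 0 0 0 0;1 0 0 0 0;1 0 0 0 0;1 0 0 0 0;1 0 0 0 0;1 0 0 0 0"
}}

```text
time: 38.32
tool_pos: [0.5163, 0.1531, 0.0303]
ee_rot: [-1.571, -0.0, -0.485]
wrist_force: [-0.6, 0.2, 1.2]
width: 0.0489
```

Request:
{"method": "send_rows", "body": {
  "moves": "1 0 -0.01 0 0;1 0 -0.02 0 0;1 0 -0.03 0 0;1 0 -0.035 0 0;1 0 -0.035 0 0;1 0 -0.035 0 0;1 0 -0.035 0 0;1 0 -0.035 0 0;1 0 -0.035 0 0;1 0 -0.023 0 0"
}}

```text
time: 39.15
tool_pos: [0.5164, 0.1531, 0.3271]
ee_rot: [-1.568, -0.003, -0.485]
wrist_force: [0.5, -0.3, -3.1]
width: 0.0487
```

Request:
{"method": "send_rows", "body": {
  "moves": "1 0.0061 0 -0.0166 0;1 0.0087 0 -0.0237 0;1 0.0087 0 -0.0237 0;1 0.0087 0 -0.0237 0;1 0.0087 0 -0.0237 0;1 0.0087 0 -0.0237 0;1 0.0061 0 -0.0166 0;1 0.0051 0 -0.0139 0;1 0 0 0 6;1 0 0 0 7"
}}

```text
time: 39.98
tool_pos: [0.4924, -0.0228, 0.3227]
ee_rot: [-1.572, 0.001, -0.719]
wrist_force: [-0.4, -0.6, -3.2]
width: 0.0486
```

Request:
{"method": "send_rows", "body": {
  "moves": "1 0 0 0 7;1 0 0 0 7;1 0 0 0 7;1 0 0 0 7;1 0 0 0 7;1 0 0 0 5;1 0 0 0 3;1 0 0 0 0;1 0 0 0 0;1 0 0 0 0"
}}

```text
time: 40.82
tool_pos: [0.4927, -0.0217, 0.3229]
ee_rot: [-1.572, 0.0, -1.461]
wrist_force: [-0.5, 0.9, -2.7]
width: 0.0488
```

```bash
python3 - <<'E'
from h import *
import pickle
np.set_printoptions(precision=4,suppress=True)
o=robot.get_obs();print(o['tool_pos'],o['ee_rot'],o['time'],o['width'])
w=imaging.snapshot('wrist');save(w,'w5.png')
t=imaging.snapshot('top')
pickle.dump((w,t,o),open('p5.pkl','wb'))
im=t['image'][:,:,::-1][120:290,200:400];cv2.imwrite('pics/t5z.png',cv2.resize(im,None,fx=3.5,fy=3.5,interpolation=cv2.INTER_CUBIC))
E
```

```text
[ 0.4927 -0.0217  0.3229] [-1.5715  0.0001 -1.461 ] 40.8167 0.04884384254711903
```

View pics/w5.png

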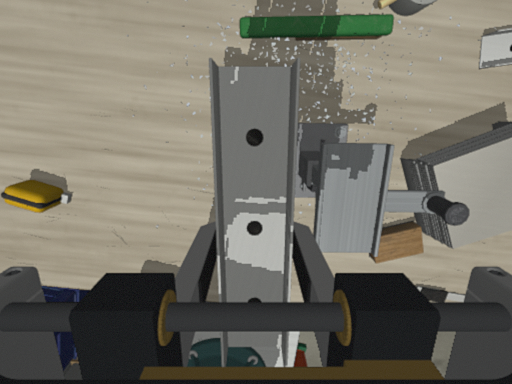

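View pics/t5z.png

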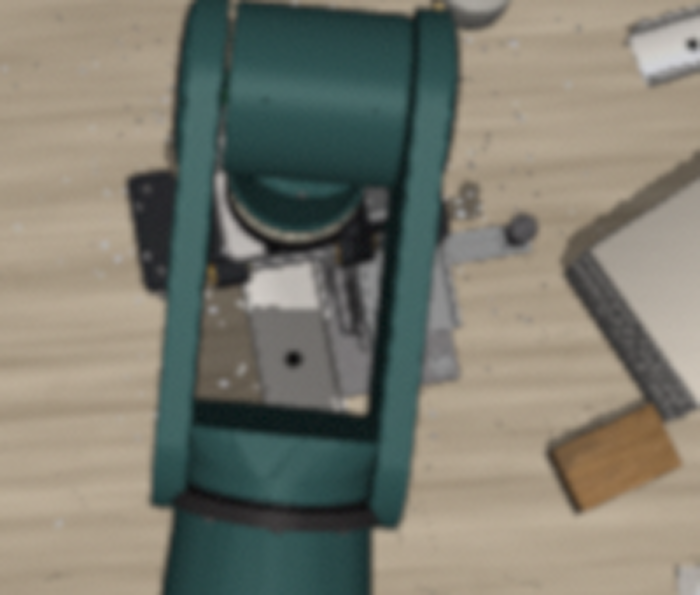

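```bash
python3 - <<'E'
import cv2
im=cv2.imread('pics/w5.png')[130:265,305:480];cv2.imwrite('pics/w5z.png',cv2.resize(im,None,fx=4.4,fy=4.4,interpolation=cv2.INTER_CUBIC))
E
```

```text
(no output)
```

View pics/w5z.png

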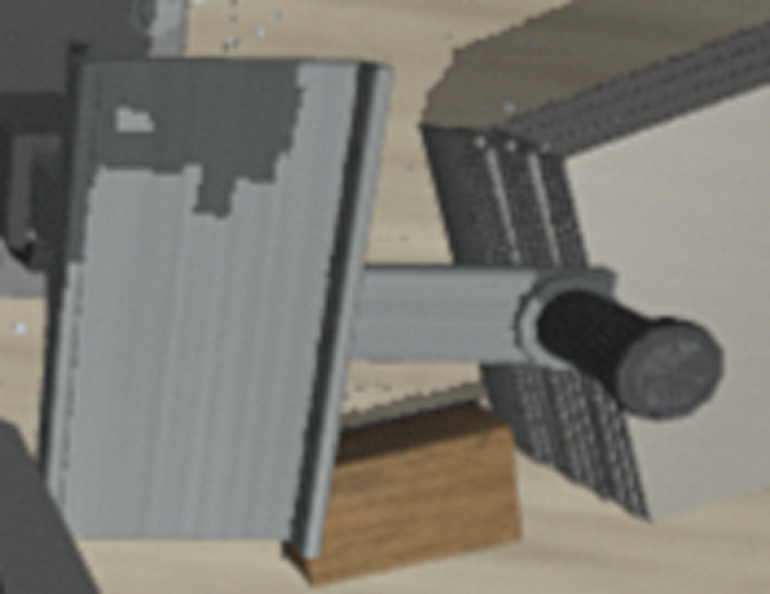

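```bash
cat > fit.py <<'E'
from h import *
import pickle
from scipy.optimize import least_squares
np.set_printoptions(precision=4,suppress=True)
w,t,o=pickle.load(open('p5.pkl','rb'))
g=lambda x,y:np.array([(x+.5)/4.4-.5+305,(y+.5)/4.4-.5+130])
M=[((.055,-.0315,.008),g(391,68)),((-.055,-.0315,.008),g(320,556)),((.055,-.0275,0),g(357,63)),((-.055,-.0275,0),g(289,541)),((.055,.0315,.008),g(70,45)),((0,-.08,.034),g(670,370))]
def X(p,m):
    c,s=np.cos(p[3]),np.sin(p[3]);return np.array([p[0]+c*m[0]-s*m[1],p[1]+s*m[0]+c*m[1],p[2]+m[2]])
f=lambda p:np.concatenate([proj(w,X(p,m))-u for m,u in M])
r=least_squares(f,[.503,-.112,.233,.1],loss='soft_l1');print(r.x,np.degrees(r.x[3]));print(f(r.x).reshape(-1,2))
r2=least_squares(lambda q:f([q[0],q[1],.233,q[2]]),[.503,-.112,.1],loss='soft_l1');print(r2.x,np.degrees(r2.x[2]),f([r2.x[0],r2.x[1],.233,r2.x[2]]).reshape(-1,2))
P=o['tool_pos'];y=o['ee_rot'][2];Z=np.array([-np.sin(y),np.cos(y),0])
for k in(-1,0,1):print('hole',proj(w,P+Z*.0655*k+[0,0,-.0283]))
E
python3 fit.py
python3 - <<'E'
import cv2
im=cv2.imread('pics/w5.png')[110:330,200:310];cv2.imwrite('pics/w5c.png',cv2.resize(im,None,fx=2.7,fy=2.7,interpolation=cv2.INTER_CUBIC))
E
```

```text
[ 0.5039 -0.1114  0.2314  0.105 ] 6.016792562588908
[[ 0.3068 -1.1156]
 [-0.111   0.5192]
 [-0.7088 -0.9882]
 [-0.3824 -0.0567]
 [ 1.2117  3.7205]
 [-0.0956  0.097 ]]
[ 0.5045 -0.1105  0.1043] 5.978643806834842 [[ 0.3306 -1.6214]
 [-0.2664  0.7629]
 [-0.7442 -1.4881]
 [-0.577   0.1541]
 [ 0.7384  3.1629]
 [ 0.3324  0.1116]]
hole [253.9248 303.6763]
hole [253.9515 228.7643]
hole [253.9836 138.8896]
```

View pics/w5c.png

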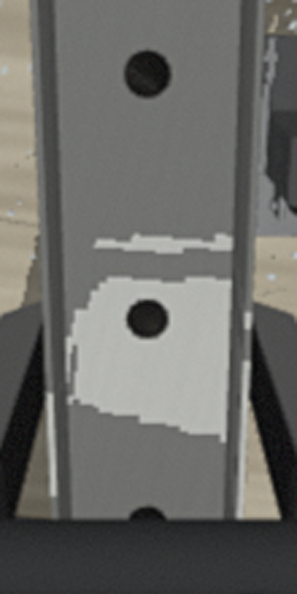

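Request:
{"method": "send_rows", "body": {
  "moves": "1 0.009 0 0.0005 0.3;1 0.018 0 0.0005 0;1 0.022 0 0.0005 0;1 0.022 0 0 0;1 0.012 0 0 0;1 0.0065 0 0 0;1 0 0.014 0 0;1 0 0.014 0 0;1 0 0.012 0 0;1 0 0.004 0 0"
}}

```text
time: 41.75
tool_pos: [0.5029, -0.1101, 0.2767]
ee_rot: [-1.574, 0.002, -1.467]
wrist_force: [-0.5, 0.6, -3.7]
width: 0.049
```

Request:
{"method": "send_rows", "body": {
  "moves": "1 0 0 0 0;1 0 0 0 0;1 0 0 0 0;1 0 0 0 0;1 0 0 0 0;1 0 0 0 0;1 0 0 0 0;1 0 0 0 0;1 0 0 0 0;1 0 0 0 0"
}}

```text
time: 42.58
tool_pos: [0.5037, -0.1106, 0.2792]
ee_rot: [-1.571, -0.0, -1.467]
wrist_force: [-0.2, -0.0, -4.1]
width: 0.0487
```

```bash
python3 - <<'E'
from h import *
import pickle
np.set_printoptions(precision=4,suppress=True)
o=robot.get_obs();print(o['tool_pos'],o['ee_rot'],o['time'],o['width'],o['wrist_force'])
w=imaging.snapshot('wrist');save(w,'w6.png');s=imaging.snapshot('scene')
pickle.dump((w,s,o),open('p6.pkl','wb'))
im=w['image'][:,:,::-1][40:270,180:330];cv2.imwrite('pics/w6z.png',cv2.resize(im,None,fx=2.6*2,fy=2.6,interpolation=cv2.INTER_CUBIC))
im=s['image'][:,:,::-1][70:240,210:380];cv2.imwrite('pics/s6z.png',cv2.resize(im,None,fx=3.5,fy=3.5,interpolation=cv2.INTER_CUBIC))
c=np.array([.5042,-.111,.232]);a=np.radians(6)
for m in [(.055,-.0315,.008),(-.0,-.0315,.008),(.055,.0315,.008),(-.0,.0315,.008)]:
    X=c+[np.cos(a)*m[0]-np.sin(a)*m[1],np.sin(a)*m[0]+np.cos(a)*m[1],m[2]];q=proj(w,X);print(m,q,((q-[180,40])*[5.2,2.6]))
E
```

```text
[ 0.5037 -0.1106  0.2792] [-1.5708 -0.0001 -1.4674] 42.5833 0.04865184727944095 [-0.1579 -0.0204 -4.0959]
(0.055, -0.0315, 0.008) [298.1747 151.6505] [614.5087 290.2912]
(-0.0, -0.0315, 0.008) [295.0434 222.5761] [598.2259 474.6979]
(0.055, 0.0315, 0.008) [210.7648 151.7194] [159.977  290.4704]
(-0.0, 0.0315, 0.008) [213.9631 222.6331] [176.6081 474.8459]
```

View pics/w6z.png

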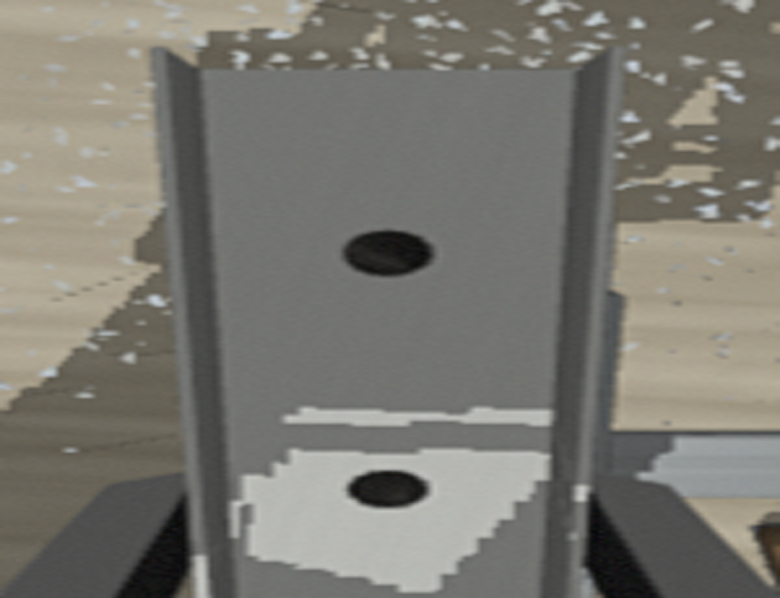

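View pics/s6z.png

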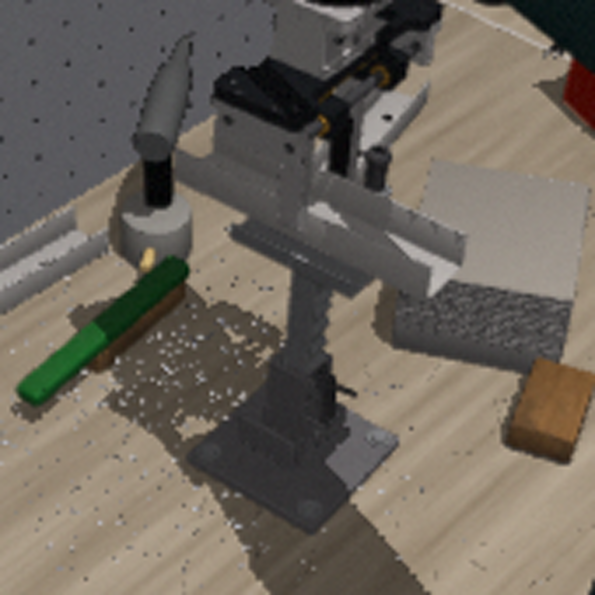

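Request:
{"method": "send_rows", "body": {
  "moves": "1 0.0005 0 0 0;1 0.0005 0 0 0;1 0 0.0015 0 0;1 0 0.0015 0 0;1 0 0.0015 0 0;1 0 0.0015 0 0;1 0 0.0015 0 0;1 0 0.0015 0 0;1 0 0.001 0 0;1 0 0 0 0"
}}

```text
time: 43.52
tool_pos: [0.5037, -0.1116, 0.2688]
ee_rot: [-1.571, 0.0, -1.467]
wrist_force: [-0.3, 0.1, -3.2]
width: 0.0492
```

```bash
python3 - <<'E'
from h import *
o=robot.get_obs();print(o['tool_pos'],o['time'],o['wrist_force'],o['wrist_torque'])
w=imaging.snapshot('wrist')
im=w['image'][:,:,::-1][40:270,180:330];cv2.imwrite('pics/w7z.png',cv2.resize(im,None,fx=2.6*2,fy=2.6,interpolation=cv2.INTER_CUBIC))
E
```

```text
[ 0.50371708 -0.11159152  0.26880281] 43.5167 [-0.25585451  0.11388511 -3.22463428] [ 0.04599799  0.007995   -0.00806031]
```

View pics/w7z.png

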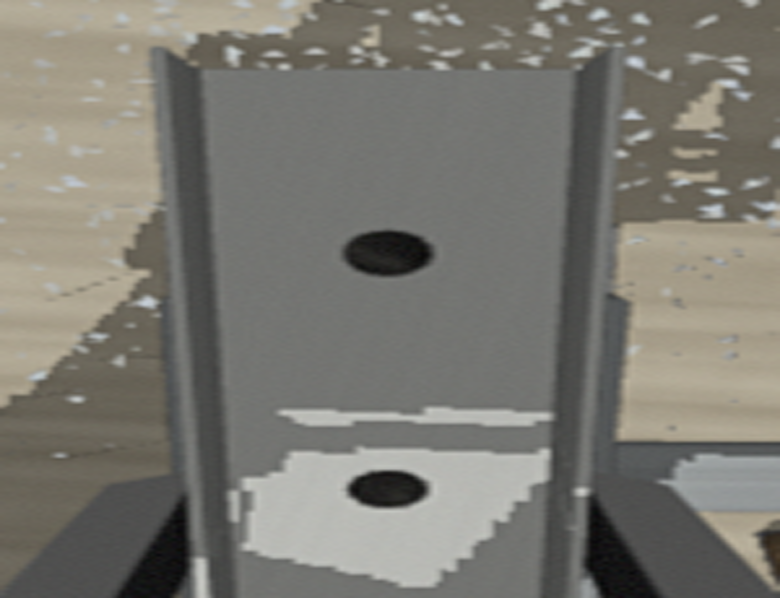

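Request:
{"method": "send_rows", "body": {
  "moves": "1 0.0004 0 0 0;1 0.0004 0 0 0;1 0 0.0005 0 0;1 0 0.0005 0 0;1 0 0.0005 0 0;1 0 0.0005 0 0;1 0 0.0005 0 0;1 0 0.0005 0 0;1 0 0 0 0;1 0 0 0 0"
}}

```text
time: 44.4
tool_pos: [0.5039, -0.1124, 0.2661]
ee_rot: [-1.571, -0.0, -1.467]
wrist_force: [0.1, 0.3, -2.4]
width: 0.0483
```

Request:
{"method": "send_rows", "body": {
  "moves": "1 0 0.0003 0 0;1 0 0.0003 0 0;1 0 0.0003 0 0;1 0 0.0003 0 0;1 0 0.0003 0 0;1 0 0 0 0;1 0 0 0 0;1 0 0 0 0;1 0 0 0 0;1 0 0 0 0"
}}

```text
time: 45.23
tool_pos: [0.5039, -0.1124, 0.2647]
ee_rot: [-1.571, -0.0, -1.467]
wrist_force: [0.3, -0.4, -3.2]
width: 0.0484
```

Request:
{"method": "send_rows", "body": {
  "moves": "1 0 0.0003 0 0;1 0 0.0003 0 0;1 0 0.0002 0 0;1 0 0.0002 0 0;1 0 0 0 0;1 0 0 0 0;1 0 0 0 0;1 0 0 0 0;1 0 0 0 0;1 0 0 0 0"
}}

```text
time: 46.07
tool_pos: [0.5039, -0.1124, 0.2637]
ee_rot: [-1.571, -0.0, -1.467]
wrist_force: [0.6, 0.6, -3.6]
width: 0.0488
```

Request:
{"method": "send_rows", "body": {
  "moves": "1 0 0.0003 0 0;1 0 0.0003 0 0;1 0 0.0002 0 0;1 0 0.0002 0 0;1 0 0 0 0;1 0 0 0 0;1 0 0 0 0;1 0 0 0 0;1 0 0 0 0;1 0 0 0 0"
}}

```text
time: 46.9
tool_pos: [0.5039, -0.1124, 0.2627]
ee_rot: [-1.571, -0.0, -1.467]
wrist_force: [0.5, -0.1, -3.1]
width: 0.0488
```

Request:
{"method": "send_rows", "body": {
  "moves": "1 0 0.0003 0 0;1 0 0.0003 0 0;1 0 0.0002 0 0;1 0 0.0002 0 0;1 0 0 0 0;1 0 0 0 0;1 0 0 0 0;1 0 0 0 0;1 0 0 0 0;1 0 0 0 0"
}}

```text
time: 47.73
tool_pos: [0.5039, -0.1124, 0.2619]
ee_rot: [-1.571, -0.0, -1.467]
wrist_force: [-0.2, 0.8, -2.1]
width: 0.0492
```

Request:
{"method": "send_rows", "body": {
  "moves": "1 0 0.0003 0 0;1 0 0.0003 0 0;1 0 0.0002 0 0;1 0 0.0002 0 0;1 0 0 0 0;1 0 0 0 0;1 0 0 0 0;1 0 0 0 0;1 0 0 0 0;1 0 0 0 0"
}}

```text
time: 48.57
tool_pos: [0.5039, -0.1124, 0.2613]
ee_rot: [-1.57, -0.0, -1.467]
wrist_force: [-2.7, 1.3, 5.3]
width: 0.0484
```

Request:
{"method": "send_rows", "body": {
  "moves": "0.3 0 0 0 0;-0.6 0 0 0 0;-0.6 0 0 0 0;-0.6 0 0 0 0;-0.6 0 0 0 0;-0.6 0 0 0 0;-0.6 0 0 0 0;-0.6 0 0 0 0;-0.6 0 0 0 0;-0.6 0 0 0 0"
}}

```text
time: 49.4
tool_pos: [0.5039, -0.1124, 0.2607]
ee_rot: [-1.571, -0.0, -1.467]
wrist_force: [-0.2, 0.3, 0.5]
width: 0.0751
```

Request:
{"method": "send_rows", "body": {
  "moves": "-0.6 0 -0.003 0 0;-0.6 0 -0.01 0 0;-0.6 0 -0.015 0 0;-0.6 0 -0.02 0 0;-0.6 0 -0.02 0 0;-0.6 0 -0.015 0 0;-0.6 0 -0.01 0 0;-0.6 0 0 0 0;-0.6 0 0 0 0;-0.6 0 0 0 0"
}}

```text
time: 50.23
tool_pos: [0.5037, -0.1123, 0.3527]
ee_rot: [-1.572, 0.001, -1.467]
wrist_force: [-0.3, -0.6, -0.3]
width: 0.0751
```

```bash
python3 - <<'E'
from h import *
import pickle
o=robot.get_obs();print(o['tool_pos'],o['time'],o['wrist_force'],o['width'])
w=imaging.snapshot('wrist');s=imaging.snapshot('scene');save(w,'w8.png');pickle.dump((w,s,o),open('p8.pkl','wb'))
im=s['image'][:,:,::-1][70:240,210:380];cv2.imwrite('pics/s8z.png',cv2.resize(im,None,fx=3.5,fy=3.5,interpolation=cv2.INTER_CUBIC))
im=w['image'][:,:,::-1][60:270,180:330];cv2.imwrite('pics/w8z.png',cv2.resize(im,None,fx=5.2,fy=2.8,interpolation=cv2.INTER_CUBIC))
E
```

```text
[ 0.50369514 -0.11231527  0.35265064] 50.2333 [-0.28947338 -0.64688906 -0.2835632 ] 0.07509713149780593
```

View pics/w8z.png

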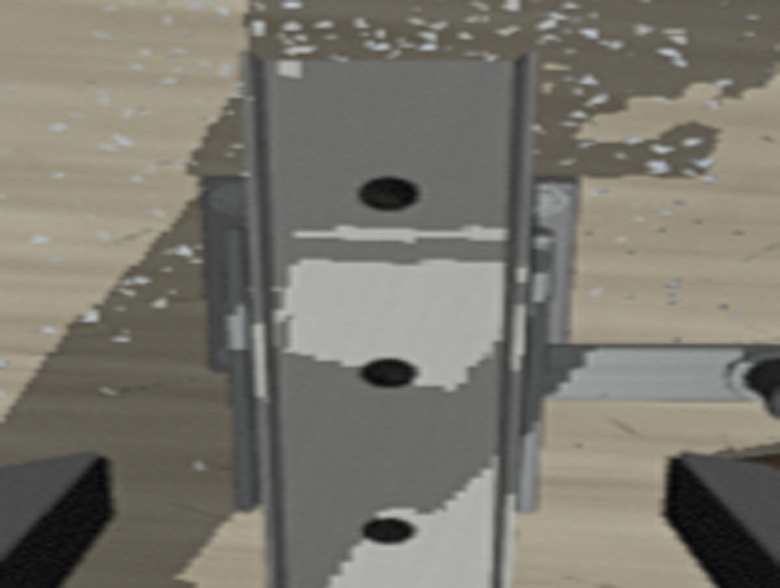

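View pics/s8z.png

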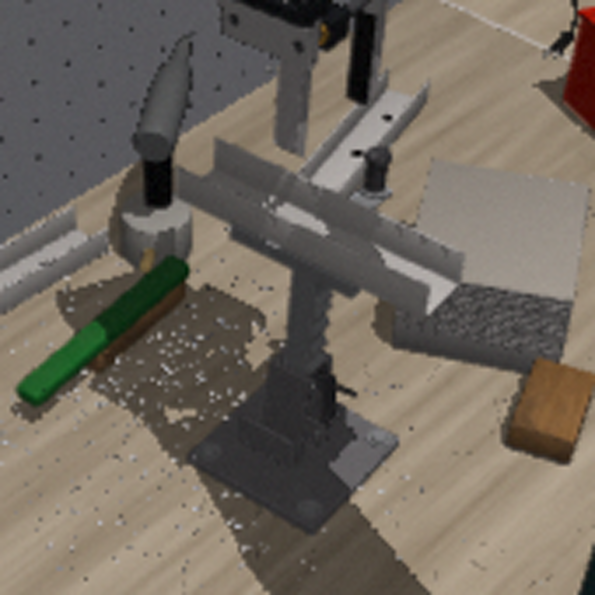

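```bash
python3 - <<'E'
from h import *
print(order.close_job(),robot.get_obs()['time'])
E
```

```text
the job is handed in; nothing more can be done
the job is handed in; nothing more can be done
```

I raised the column three clicks, laid the short channel in the cradle and handed the job in at about 50 s of the 72 s. No verdict was reported.

**Column:**
- The pull rose from about 9 N to 17–18 N and fell back three times, with the falls at tool heights of about 0.221, 0.241 and 0.260 m.
- I raised it a few millimetres past the third fall, then let it down until the load went off, and opened the gripper.
- The rise was about 57–58 mm, inside the 53–61 mm band.
- The camera fit put the cradle floor at about 0.231–0.233 m, inside the 0.229–0.237 m band. The channel's underside touched down at about 0.231 m, which agrees but is near the low edge.

**Channel:**
- I moved it about 1.8 mm sideways in two steps, guided by the wrist view, before setting it down.
- The wrist force at contact was about 5 N upward.
- The last pictures show it lying flat and open side up between the lips, evenly spaced, with its middle hole level with the post arm.
- The gripper was well clear. In the last scene view the brush and sanding block were where they had been. The tape measure was outside that crop and I did not check it again; the arm did not go near it.

**What disagreed:** early camera estimates of the starting cradle height ranged from about 0.163 to 0.180 m. I therefore relied on the force count and the measured rise, not on the starting height.

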